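# Line up the hinge of a jewellery box

### The arm

A 7-joint arm with a two-finger parallel gripper is mounted at the origin on the work surface; the furniture and walls round the work are solid. World frame = base frame: x ahead of the robot, y to its left, z up, the work surface at z = 0. Lengths are in m, angles in rad, forces in N, time in s.
With the tool pointing down it reaches from about 0.35 to 0.9 m from the base axis. Payload 8.1 kg.
Tool frame: the origin (TCP) lies at the very end of the fingers, on their centre line; the grasp point (between the pads) lies 19 mm behind it; z points along the fingers, y is the line along which they close (so a half turn about z gives the same grasp; the last joint's range is limited). The gripper opens to 92 mm and grips with 3 to 60 N. Pads are 19 mm wide; open, the fingers measure 130 mm over their backs; the gripper's body (75 mm by 190 mm) begins 47 mm behind the grasp point.
Start: joints at [-0.103, 0.434, 0.025, 1.573, -0.012, 1.134, -0.075], TCP at [0.625, -0, 0.227] pointing down, gripper open.
Joint ranges: [-2.62, 2.62], [-0.44, 2.09], [-1.27, 1.32], [0.08, 2.57], [-1.32, 4.46], [0.12, 2], [-2.74, 2.74]. Speed limits (rad/s): [2.22, 2.22, 3.01, 3.01, 3.14, 3.14, 3.14].

### API

Orientations are given as a rotation vector (axis times angle).
In Python, from station import arm gives the robot as it stands. The module is installed in compiled form; this text tells all that it offers.
- The arm moves only by the tool arm_command, never from a script. Its argument "deltas" is a list that holds one entry, the list of rows, each a list of 4 numbers: the shift along the tool's x, y, z in m, then the turn about the tool's z in degrees. In form: [[[dx, dy, dz, twist], ...]]. A call has 1 to 8 rows; each row shifts and turns the commanded pose from where the row before left it, along the tool's axes as they then stand; what a row does not reach is not made up. A row lasts 1/10 s, in which the tool goes at most 50 mm and 8.59 degrees, less where a joint would pass 70% of its speed; a pose out of reach is approached as far as the arm can. A call with a gripper value outside its range is refused whole. "gripper" is the closure, from 0 (fully open) to 1 (shut), set as the call begins (left out, the last holds). The fingers move at their own pace and stop on an object; "squeeze" is the grip in N (left out, the last holds). Time passes only in rows, so rows that do not move let the fingers close. It gives the time, the measured TCP pose, the force, the opening and the grip force at its end, in the units of the state.
- arm.state(): the state, without advancing time (a new reading comes with each control period).
- arm.get_image(name): name is "scene" or "side" or "wrist"; returns a dict with "frame" (420x560x3 uint8, red, green, blue), "mtx" (3x3 intrinsics, pixels), "k1" (the pictures are not rectified: a ray, as slopes to the right and down, at radius r is drawn at 1 + k1 r^2 times it, then the intrinsics apply), "world_from_camera" (4x4, takes a point from camera to world coordinates). Camera axes: x right, y up, looking along -z (the intrinsics and any distortion apply to the point x, -y, -z); pixel columns grow to the right and rows downward; lengths in m; the calibration is good to about 2 mm. A picture is of the moment at which its call begins. There is no depth.
- arm.hand_in(): hands the job in; it is judged then, once.
The state is a dict: "time_s": time; "joint_pos": joint angles; "qvel": joint speeds; "joint_efforts": joint torques, N m; "eef_pos": TCP position; "eef_rot": TCP orientation; "wrist_force": force on the tool from outside, world axes, zero at the start; "torque": the same for the moment, N m; "gripper_width": finger opening in m; "grip_force": force on a finger pad.
Only numpy, scipy, OpenCV 4.12 (cv2) and the standard library are available. Lean on these libraries where they do the work, as an engineer would, in place of code of your own. Each camera call takes 0.05 s, during which the arm holds its last target. There are 200 camera calls.

### The job

Gently lean the dark back panel of the little box on the blue stand, its foot on the middle of the ledge, its back against both uprights and its two brass knuckles at the top, and let go of it. Then take the pale lid out of its holder and hold it upright above the panel so that its single knuckle sits midway between the panel's two and all the holes line up for the pin. Finish while still holding the lid there in the gripper, without leaning it on the panel or touching the panel; leave the pin and everything else on the bench where they are.

Things in the scene. Friction and masses are not known exactly. Their poses are not given: they have to be found in the camera images.
- back_panel: loose dark wooden panel, 10 mm thick (its x) x 110 wide (y) x 85 high (z), about 0.13 kg, two brass hinge knuckles on its upper edge with a 46 mm gap between, in which the wood can be gripped across its thickness. Origin: centre of its underside. Starts upright in one of two grey holders, underside 28 mm above the table. Both faces alike
- panel_hinge (a point): point on the panel's knuckle axis midway between its two knuckles: 97 mm above the panel's origin along its z, 12 mm above the wood; axes those of the panel. The knuckles are tubes along y, 16 mm outside and 10 mm inside diameter, each 26 mm long, centred at y = -36 and +36 mm
- lid: loose pale wooden lid, 10 mm thick (its x) x 110 wide (y) x 65 high (z), about 0.11 kg, one brass knuckle (16 mm outside, 10 mm inside diameter, 40 mm long, centred in y) below its lower edge. Origin: centre of the wood's lower edge. Starts upright in the other grey holder, knuckle down, the wood's lower edge 28 mm above the table. Both faces alike
- lid_hinge (a point): centre of the lid's knuckle: 12 mm below the lid's origin along its z; axes those of the lid, the hole runs along y
- stand: fixed blue leaning stand, base 125 x 160 mm. Origin: on the table below the inner corner; x points from the ledge to the back, y along the ledge, z up. Two uprights, bars 20 mm wide at y = -46 and +46 mm (open between), lean back (top to +x) 0.30 rad, 63 mm long up the slope, a thin strut behind each. A panel stood on the ledge settles back against them
- stand_corner (a point): middle of the inner corner where the ledge floor meets the uprights' front face: 22 mm above the stand's origin; axes of the stand (level). The ledge floor is square to the uprights (falls 0.30 rad towards them), 28 mm deep, 150 mm wide, with a front lip 8 mm high
- holder_a: fixed grey holder, base 70 x 140 mm, 50 mm high; two posts at y = -47 and +47 mm, 24 mm wide, each with an upward-open slot along y, 13.5 mm wide and 22 mm deep; open between the posts. Origin: centre of its underside. It holds the dark panel, whose x, y, z axes start out parallel to its own
- holder_b: fixed grey holder of the same make; it holds the pale lid. The two holders may change places (left or right)
- vial_0: vial with white cap and red beads, 29 mm across, 52 high; bystander, origin under its centre
- vial_3: vial with black cap and blue beads, 29 mm across, 52 high; bystander, origin under its centre
- cutters: blue-handled side cutters 116 mm long lying flat; bystander
- glue_tube: yellow glue tube 113 mm long; bystander
- pin_dish: small pale dish 69 mm across, 16 high; bystander
- tape_roll: roll of tan tape 96 mm across, 48 high; bystander
- awl: awl with beech handle, 110 mm long; bystander
- hinge_pin: loose brass hinge pin, 5 mm thick with a 9 mm head, 114 mm long, lying on the bench in front of the robot; it is fitted later, leave it
Not all that is in view belongs to the job. Leave any purple look-alike of the back_panel alone.

How it is judged:
By the outcome, as a careful person would: the job done as asked, in the order asked, and still so for the second after the job is handed in, while the arm keeps its last pose, push and grip.
It also fails if it takes over 64 s, if anything falls off the work surface, if the arm or the gripper's body presses on something with over 40 N, if the wrist force passes 120 N, or if a joint passes its speed limit or range.

## Working session

There is one attempt and no reset: what is moved stays moved. The work goes in short steps, Python scripts to look and compute and a tool call to move; the robot and the scene stay as the last step left them, time stands still between calls to the robot, and variables do not carry over. Pictures are saved under pics/ and viewed, at most 10 in all, crops included, and the job is handed in when it is done.

Besides the shell and the picture viewer there is one more tool, called after "Request:" as name([rows], argument=value, ...), one row to a line, values as JSON. arm_command: Moves the arm, as the interface text tells. Its arguments: {"type":"object","properties":{"deltas":{"type":"array"},"gripper":{"type":"number"},"squeeze":{"type":"number"}},"required":["deltas"]}

```bash
mkdir -p pics
python3 - <<'E'
from station import arm
import cv2,pickle,numpy as np
d={}
for n in("scene","side"):
    r=arm.get_image(n);d[n]=r
    cv2.imwrite(f"pics/{n}0.png",r["frame"][:,:,::-1])
    print(n,r["mtx"].tolist(),r["k1"],np.round(r["world_from_camera"],4).tolist())
pickle.dump(d,open("im0.pkl","wb"))
s=arm.state();print(s["eef_pos"],s["eef_rot"],s["time_s"],s["gripper_width"])
E
```

```text
scene [[517.9053422847107, 0.0, 281.2977610238789], [0.0, 517.9053422847107, 200.746406280933], [0.0, 0.0, 1.0]] 0.05792891754925317 [[-0.8039, 0.2403, -0.5441, -0.1539], [-0.5943, -0.363, 0.7177, 0.9449], [-0.0251, 0.9003, 0.4346, 0.6656], [0.0, 0.0, 0.0, 1.0]]
side [[395.92383495367125, 0.0, 273.49913223161246], [0.0, 395.92383495367125, 213.38970802698506], [0.0, 0.0, 1.0]] -0.08673249490254456 [[0.9463, 0.1585, -0.2818, 0.2783], [-0.3231, 0.4936, -0.8074, -0.7772], [0.0112, 0.8551, 0.5183, 0.5863], [0.0, 0.0, 0.0, 1.0]]
[ 6.24552973e-01 -4.29648263e-05  2.26023365e-01] [-2.22081945e+00 -2.22079242e+00  1.70114474e-03] 0.1 0.0916842710305989
```

View pics/scene0.png

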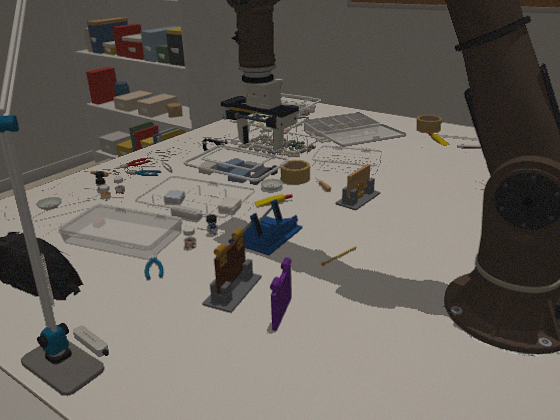

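View pics/side0.png

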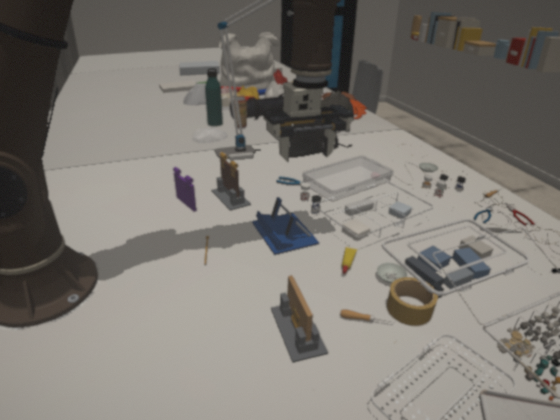

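The scene view shows:
- the dark panel in its holder at about (230,265)
- the blue stand at (272,225)
- the pale lid in its holder at (358,187)
- the purple decoy at (282,293)
- the pin at (340,256)

In the side view the panel is at (230,180), the stand at (285,228) and the lid at (298,315). I'll enlarge these areas next.

```bash
cat > h.py <<'E'
import numpy as np,cv2
from scipy.optimize import least_squares
def proj(r,P):
    P=np.atleast_2d(P);T=np.array(r["world_from_camera"])
    c=(P-T[:3,3])@T[:3,:3]; s=np.c_[c[:,0],-c[:,1]]/(-c[:,2:3])
    s=s*(1+r["k1"]*(s**2).sum(1,keepdims=True)); m=np.array(r["mtx"])
    return s*[m[0,0],m[1,1]]+m[:2,2]
def ray(r,px,z):
    m=np.array(r["mtx"]);d=(np.array(px,float)-m[:2,2])/[m[0,0],m[1,1]];s=d.copy()
    for _ in range(20): s=d/(1+r["k1"]*(s@s))
    T=np.array(r["world_from_camera"]);v=T[:3,:3]@[s[0],-s[1],-1];o=T[:3,3]
    return o+v*(z-o[2])/v[2]
def pose(p,L):  # p=x,y,yaw ; local pts
    c,s=np.cos(p[2]),np.sin(p[2]);L=np.atleast_2d(L)
    return np.c_[p[0]+c*L[:,0]-s*L[:,1],p[1]+s*L[:,0]+c*L[:,1],L[:,2]]
E
python3 - <<'E'
import pickle,cv2,numpy as np
from h import *
d=pickle.load(open("im0.pkl","rb"))
def crop(n,x,y,k=4,w=100,h=75):
    c=cv2.resize(d[n]["frame"][y:y+h,x:x+w],(w*k,h*k),interpolation=cv2.INTER_CUBIC)[:,:,::-1].copy()
    return np.clip(c.astype(float)*1.6,0,255).astype(np.uint8)
m=np.vstack([np.hstack([crop("scene",190,232),crop("scene",225,185)]),np.hstack([crop("scene",310,150),crop("side",240,190)])])
cv2.imwrite("pics/mos.png",m)
for n,px in (("scene",(230,295)),("scene",(272,238)),("scene",(358,200)),("side",(230,197)),("side",(285,235)),("side",(298,335)),("scene",(340,256))): print(n,px,ray(d[n],px,0.0).round(3))
from station import arm
r=arm.get_image("wrist");cv2.imwrite("pics/w0.png",r["frame"][:,:,::-1]);print(r["mtx"],r["k1"],r["world_from_camera"])
E
```

```text
scene (230, 295) [0.494 0.282 0.   ]
scene (272, 238) [0.568 0.036 0.   ]
scene (358, 200) [ 0.494 -0.283  0.   ]
side (230, 197) [0.501 0.268 0.   ]
side (285, 235) [0.59  0.023 0.   ]
side (298, 335) [ 0.497 -0.302  0.   ]
scene (340, 256) [0.38  0.014 0.   ]
[[323.92961294   0.         280.43793078]
 [  0.         323.92961294 202.71164855]
 [  0.           0.           1.        ]] -0.05483897849420603 [[ 9.99997263e-01  6.40842963e-04  2.25022084e-03  6.23966706e-01]
 [-1.19350062e-03  9.66935990e-01  2.55016405e-01  6.75807219e-02]
 [-2.01239404e-03 -2.55018393e-01  9.66934108e-01  3.83698272e-01]
 [ 0.00000000e+00  0.00000000e+00  0.00000000e+00  1.00000000e+00]]
```

View pics/mos.png

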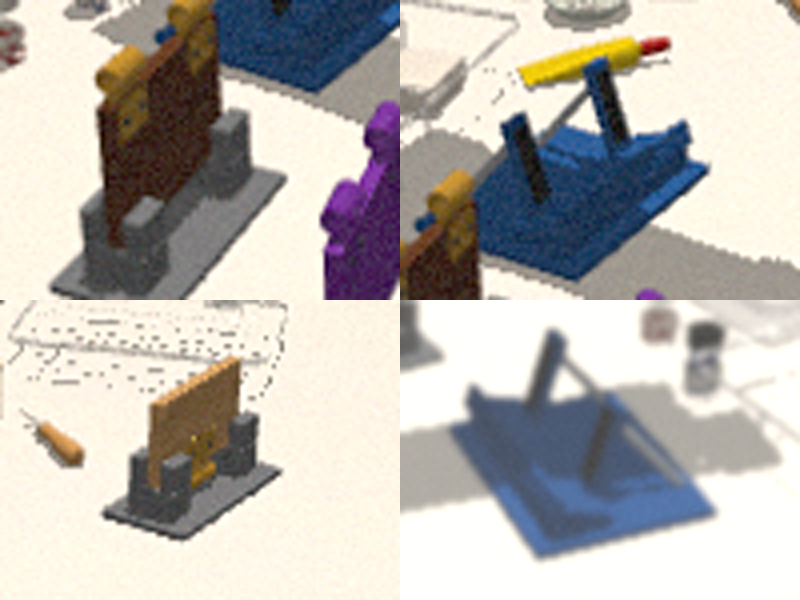

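The mosaic shows the panel holder base, the stand and the lid holder clearly. In the crops, the stand base corners are at scene (369.5,259)/(402,226) and similar points. The wrist camera is already over the stand, so I'll use that next.

View pics/w0.png

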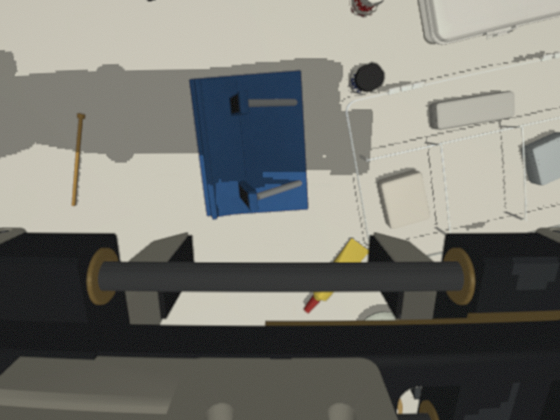

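The wrist view shows the stand base corners at about (191,79), (301,71), (308,209) and (209,216). The uprights are dark marks at (236,103) and (246,195), and the pin is at (78,160). Now for rough holder poses.

Run:
```python
import pickle,numpy as np
from h import *
d=pickle.load(open("im0.pkl","rb"));r=d["scene"]
q=lambda px,z=0.0:ray(r,px,z).round(4)
a=[q((203,304.5)),q((261.2,276.5))]
v=a[1]-a[0];print("A",a,np.linalg.norm(v),np.degrees(np.arctan2(v[1],v[0])))
b=[q(p) for p in((336.2,203.7),(355.7,209.5),(380.2,192.5))]
print("B",b,np.linalg.norm(b[1]-b[0]),np.linalg.norm(b[2]-b[1]),np.degrees(np.arctan2(*(b[2]-b[1])[1::-1])), "centre",(b[0]+b[2])/2)
# panel top wood corners z=.113: crop (105,105)->?, (213,10)
for p in((190+102/4,232+102/4),(190+216/4,232+15/4)):print("panel top",q(p,.113))
for p in((310+152/4,150+105/4),(310+240/4,150+60/4)):print("lid top",q(p,.093))
from station import arm
w=arm.get_image("wrist");pickle.dump(w,open("w0.pkl","wb"))
for z in (0,.01):print([ray(w,p,z).round(4).tolist() for p in((191,79),(301,71),(308,209),(209,216))])
```

```text
A [array([0.5191, 0.339 , 0.    ]), array([0.4823, 0.1892, 0.    ])] 0.15425394646491222 -103.80201674327581
B [array([ 0.5346, -0.2265,  0.    ]), array([ 0.4696, -0.2249,  0.    ]), array([ 0.4642, -0.3652,  0.    ])] 0.06501968932561884 0.14040388171272192 -92.20416653413795 centre [ 0.4994  -0.29585  0.     ]
panel top [0.4925 0.3165 0.113 ]
panel top [0.5019 0.2167 0.113 ]
lid top [ 0.5009 -0.2303  0.093 ]
lid top [ 0.4892 -0.3379  0.093 ]
[[0.5226, 0.1106, 0.0], [0.6463, 0.1184, 0.0], [0.6571, -0.0417, 0.0], [0.5344, -0.0506, 0.0]]
[[0.5253, 0.1094, 0.01], [0.6457, 0.1171, 0.01], [0.6563, -0.0388, 0.01], [0.5367, -0.0476, 0.01]]
```

Request:
arm_command([
  [[0.038,-0.025,0,0],[0.038,-0.025,0,0],[0.038,-0.025,0,0],[0.038,-0.025,0,0],[0.038,-0.025,0,0],[0,0,0,0],[0,0,0,0]],
])

```text
time_s: 0.9
eef_pos: [0.4995, 0.1909, 0.2268]
eef_rot: [2.218, 2.224, 0.0]
wrist_force: [0.3, -0.2, -0.2]
gripper_width: 0.0917
grip_force: 0.0
```

Run:
```python
from station import arm
import cv2,pickle
w=arm.get_image("wrist");pickle.dump(w,open("w1.pkl","wb"));f=w["frame"]
w0=pickle.load(open("w0.pkl","rb"))["frame"]
a=cv2.resize(f[0:240,150:400],(500,480),interpolation=cv2.INTER_CUBIC)
b=cv2.resize(w0[60:225,185:315],None,fx=2.3,fy=2.9,interpolation=cv2.INTER_CUBIC)[:480,:300]
print(b.shape)
import numpy as np
cv2.imwrite("pics/w1.png",np.hstack([a,np.pad(np.clip(b*1.7,0,255).astype(np.uint8),((0,480-b.shape[0]),(0,300-b.shape[1]),(0,0)))])[:,:,::-1])
print(arm.state()["eef_pos"])
```

```text
(478, 299, 3)
[0.50028596 0.18950101 0.22676061]
```

View pics/w1.png

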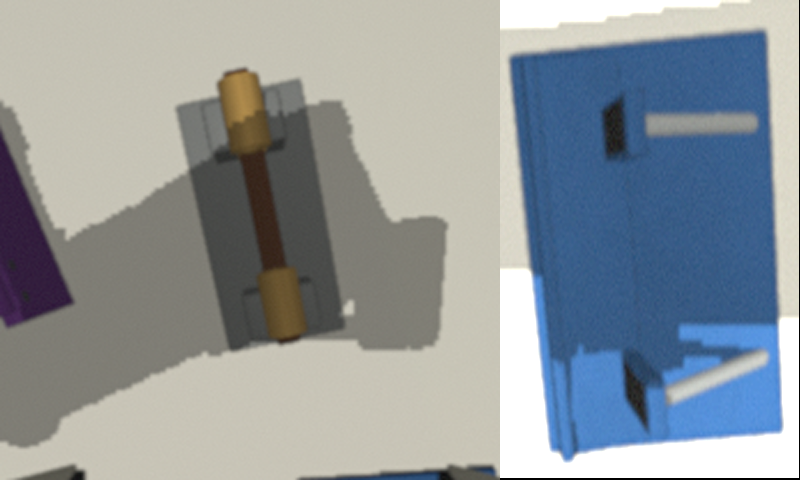

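The left part shows the panel between its knuckles. In the 2x crop the upper knuckle spans (236,71)–(252,152), the lower one (279,268)–(288,340), and the wood strip lies between them. The holder corners are at (178,105), (301,79), (343,327) and (230,350). The right part shows the stand's dark upright fronts. I'll fit both.

Run:
```python
import pickle,numpy as np
from h import *
w0=pickle.load(open("w0.pkl","rb"));w1=pickle.load(open("w1.pkl","rb"))
# stand
P=[(191,79),(301,71),(308,209),(209,216),(239.3,92.8),(239.3,114.5),(230.7,96.2),(231.5,115.2),(248.5,189.3),(250.2,209),(238.9,180.7),(240.7,195.2)]
def L(o): 
    u=lambda y:[(.0186,y+.01,.0822),(.0186,y-.01,.0822),(0,y+.01,.022),(0,y-.01,.022)]
    return np.array([(o,.08,0),(o+.125,.08,0),(o+.125,-.08,0),(o,-.08,0)]+u(.046)+u(-.046))
f=lambda p:(proj(w0,pose(p[:3],L(p[3])))-P).ravel()
s=least_squares(f,[.57,.03,.068,-.04],loss="soft_l1");print("stand",s.x.round(4));print(f(s.x).reshape(-1,2).round(1).tolist())
# panel
c=lambda *q:[(150+x/2,y/2) for x,y in q]
B=c((178,105),(301,79),(343,327),(230,350))
for z in(0,.004,.008):
  b=np.array([ray(w1,p,z) for p in B]);print(z,[np.linalg.norm(b[i]-b[i-1]).round(4) for i in range(4)],b.mean(0).round(4))
Q=c((238,72),(251,152),(279,268),(287,340))
LP=np.array([(0,.049,.131),(0,.023,.122),(0,-.023,.129),(0,-.049,.129)])
LB=np.array([(-.035,.07,0.002),(.035,.07,0.002),(.035,-.07,0.002),(-.035,-.07,0.002)])
for n,Lq,I in(("knk",LP,Q),("base",LB,B),("both",np.r_[LP,LB],Q+B)):
  g=lambda p:(proj(w1,pose(p,Lq))-I).ravel()
  t=least_squares(g,[.497,.267,.1]);print(n,t.x.round(4),g(t.x).reshape(-1,2).round(1).tolist())
```

```text
stand [ 0.5724  0.0339  0.068  -0.0449]
[[-0.4, -0.0], [0.5, -0.7], [0.5, -0.9], [-1.1, -1.3], [0.3, -2.1], [2.4, -0.7], [-1.4, 0.4], [-0.3, 0.5], [0.5, 2.1], [0.8, 2.5], [-1.1, 0.1], [-1.1, 2.7]]
0 [np.float64(0.1402), np.float64(0.0692), np.float64(0.1396), np.float64(0.0689)] [0.4999 0.2671 0.    ]
0.004 [np.float64(0.1387), np.float64(0.0685), np.float64(0.1381), np.float64(0.0682)] [0.4999 0.267  0.004 ]
0.008 [np.float64(0.1373), np.float64(0.0677), np.float64(0.1367), np.float64(0.0674)] [0.4999 0.2669 0.008 ]
knk [0.4997 0.2676 0.1992] [[-0.0, 0.8], [0.8, -0.7], [-1.5, 1.5], [0.7, -1.8]]
base [0.4999 0.267  0.1973] [[-0.6, -0.2], [0.4, -0.5], [0.8, 0.5], [-0.5, 0.3]]
both [0.4997 0.2674 0.1979] [[0.2, 1.1], [0.9, -0.4], [-1.5, 1.8], [0.8, -1.6], [-0.8, -0.5], [0.2, -0.9], [0.7, 0.1], [-0.6, -0.0]]
```

Request:
arm_command([
  [[0.039,0,0,-5.7],[0.039,0.004,0,-5.6],[0,0,0,0],[0,0,0.03,0],[0,0,0.03,0],[0,0,0,0],[0,0,0,0]],
], gripper=0.5)

```text
time_s: 1.65
eef_pos: [0.5008, 0.2668, 0.1669]
eef_rot: [1.995, 2.427, -0.002]
wrist_force: [-0.2, -0.3, 0.9]
gripper_width: 0.0464
grip_force: 0.0
```

```bash
cat >> h.py <<'E'
def tool(target,yaw):
    """shift in tool axes (tool x=world y at yaw 0) and twist deg needed to bring the TCP to target, yaw"""
    from station import arm
    from scipy.spatial.transform import Rotation as R
    s=arm.state();M=R.from_rotvec(s["eef_rot"]).as_matrix()
    y=np.arctan2(-M[0,0],M[1,0])
    print("t",s["time_s"],"pos",np.round(s["eef_pos"],4),"yaw",round(y,4),"z",M[:,2].round(4),"F",np.round(s["wrist_force"],1),"w",round(s["gripper_width"],4),"grip",s["grip_force"])
    print("delta tool",(M.T@(np.array(target)-s["eef_pos"])).round(4),"twist",-np.degrees(yaw-y).round(2))
E
python3 -c "
from h import *
tool([.4998,.2672,.082],.198)"
```

```text
t 1.65 pos [0.5008 0.2668 0.1669] yaw 0.1948 z [-7.e-04 -1.e-03 -1.e+00] F [-0.2 -0.3  0.9] w 0.0464 grip 0.0
delta tool [ 0.0007 -0.0009  0.0849] twist -0.18
```

Request:
arm_command([
  [[0,0,0.03,0],[0,0,0.03,0],[0,0,0.015,0],[0,0,0.01,0],[0,0,0,0],[0,0,0,0]],
])

```text
time_s: 2.25
eef_pos: [0.5011, 0.2685, 0.0831]
eef_rot: [1.992, 2.428, 0.003]
wrist_force: [-0.8, -0.7, -0.4]
gripper_width: 0.0459
grip_force: 0.0
```

Request:
arm_command([
  [[0,0,0,0],[0,0,0,0],[0,0,0,0],[0,0,0,0],[0,0,0,0],[0,0,0,0],[0,0,0,0],[0,0,0,0]],
], gripper=1.0, squeeze=15)

```text
time_s: 3.05
eef_pos: [0.5002, 0.2682, 0.0818]
eef_rot: [1.992, 2.429, 0.0]
wrist_force: [-0.1, -0.6, 2.5]
gripper_width: 0.01
grip_force: 15.0
```

```bash
python3 -c "
from h import *
tool([.4998,.2672,.082],.198)"
```

```text
t 3.05 pos [0.5002 0.2682 0.0818] yaw 0.1971 z [ 1.e-04  0.e+00 -1.e+00] F [-0.1 -0.6  2.5] w 0.01 grip 14.992981106042862
delta tool [-0.0009 -0.0006 -0.0002] twist -0.05
```

Grasped at the expected 10 mm width. Next I lift it and turn to the stand's yaw.

Request:
arm_command([
  [[0,0,-0.01,0],[0,0,-0.02,0],[0,0,-0.03,0],[0,0,-0.03,0],[0,0,-0.02,3.7],[0,0,0,3.7],[0,0,0,0],[0,0,0,0]],
])

```text
time_s: 3.85
eef_pos: [0.4997, 0.268, 0.1916]
eef_rot: [-2.142, -2.298, 0.001]
wrist_force: [1.1, 0.1, -1.2]
gripper_width: 0.0098
grip_force: 15.0
```

```bash
python3 -c "
from h import *
tool([.5634,.0333,.192],.068)"
```

```text
t 3.85 pos [0.4997 0.268  0.1916] yaw 0.07 z [-6.e-04 -5.e-04 -1.e+00] F [ 1.1  0.1 -1.2] w 0.0098 grip 14.989196509122849
delta tool [-0.2385  0.0471 -0.0003] twist 0.11
```

Request:
arm_command([
  [[-0.03,0.007,0,0],[-0.04,0.008,0,0],[-0.04,0.008,0,0],[-0.04,0.008,0,0],[-0.04,0.008,0,0],[-0.03,0.005,0,0],[-0.018,0.003,0,0],[0,0,0,0]],
])

```text
time_s: 4.65
eef_pos: [0.5632, 0.03, 0.1911]
eef_rot: [2.149, 2.291, -0.003]
wrist_force: [-0.3, 0.1, -2.3]
gripper_width: 0.0096
grip_force: 15.0
```

Request:
arm_command([
  [[0,0,0.02,0],[0,0,0.03,0],[0,0,0.02,0],[0,0,0.01,0],[0,0,0,0],[0,0,0,0]],
])

```text
time_s: 5.25
eef_pos: [0.5636, 0.0345, 0.1123]
eef_rot: [2.144, 2.297, 0.001]
wrist_force: [0.6, 0.2, -1.5]
gripper_width: 0.0098
grip_force: 15.0
```

Run:
```python
from h import *
tool([.5634,.0333,.083],.068)
from station import arm
import pickle
d={n:arm.get_image(n) for n in("scene","side","wrist")};pickle.dump(d,open("im1.pkl","wb"))
def crop(n,x,y,k=4,w=100,h=75):
    return np.clip(cv2.resize(d[n]["frame"][y:y+h,x:x+w],(w*k,h*k),interpolation=cv2.INTER_CUBIC)*1.5,0,255).astype(np.uint8)
m=np.vstack([np.hstack([crop("scene",220,175),crop("side",235,175)]),np.hstack([crop("wrist",180,60,2,200,150),crop("wrist",180,150,2,200,150)])])
cv2.imwrite("pics/m1.png",m[:,:,::-1])
```

```text
t 5.25 pos [0.5636 0.0345 0.1123] yaw 0.0689 z [ 5.e-04  3.e-04 -1.e+00] F [ 0.6  0.2 -1.5] w 0.0098 grip 14.988989979028702
delta tool [-0.0012 -0.0003  0.0293] twist 0.05
```

View pics/m1.png

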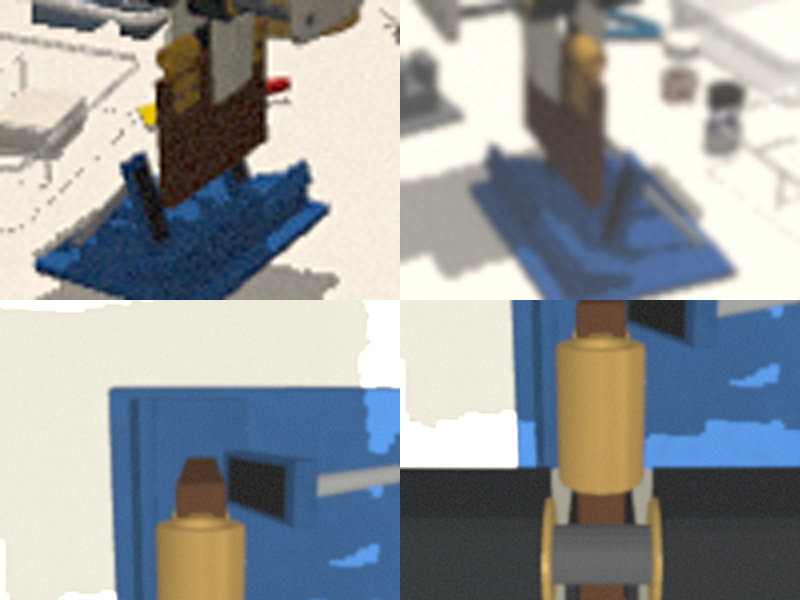

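The panel hangs vertical above the ledge, in front of the uprights. In the wrist crop the y=+46 upright's front face has its left edge at x=228, rows 452–502, and its right edge at x=287, rows 465–520. The base corner is at (108,388). I'll refit the stand and check the panel's position in the hand.

Run:
```python
import pickle
from h import *
w0=pickle.load(open("w0.pkl","rb"));w=pickle.load(open("im1.pkl","rb"))["wrist"]
u=lambda y:[(.0186,y+.01,.0822),(.0186,y-.01,.0822),(0,y+.01,.022),(0,y-.01,.022)]
B=lambda o:np.array([(o,.08,0),(o+.125,.08,0),(o+.125,-.08,0),(o,-.08,0)])
PB=[(191,79),(301,71),(308,209),(209,216)]
PU=[(323.5,142.5),(323.5,170),(294,136),(294,161)]
f=lambda p:np.r_[(proj(w0,pose(p[:3],B(p[3])))-PB).ravel()*1.1,(proj(w,pose(p[:3],u(.046)))-PU).ravel()*.6,(proj(w,pose(p[:3],B(p[3])[:1]))-[(234,104)]).ravel()*.7]
s=least_squares(f,[.57,.03,.068,-.04],loss="soft_l1");print("stand",s.x.round(4));print(f(s.x).reshape(-1,2).round(1).tolist())
g=lambda p:np.r_[(proj(w,pose([p[0],p[1],.068],u(.046)))-PU).ravel()]
s=least_squares(g,[.57,.03],loss="soft_l1");print("uprights only",s.x.round(4));print(g(s.x).reshape(-1,2).round(1).tolist())
# panel in hand: knuckle axis z=.1123+.043
X=lambda x,y,ox,oy:(180+(x-ox)/2,oy+(y-300)/2)
for p,z in((X(200,520,0,60),.1123+.047),(X(601,348,400,150),.1123+.047),(X(601,487,400,150),.1123+.047)):print(ray(w,p,z).round(4))
print("wood foot end",ray(w,X(201,459,0,60),.058).round(4))
```

```text
stand [ 0.5707  0.0332  0.0693 -0.0434]
[[-0.7, 0.6], [0.2, -0.2], [0.4, -0.6], [-1.3, -0.8], [1.4, -0.7], [0.7, 3.5], [-2.3, -0.2], [-2.3, 0.7], [1.1, 0.1]]
uprights only [0.5703 0.0335]
[[1.9, -1.7], [0.8, 5.2], [-4.1, -0.7], [-4.3, 0.7]]
[0.5594 0.0841 0.1593]
[0.5597 0.0828 0.1593]
[0.5614 0.057  0.1593]
wood foot end [0.5595 0.088  0.058 ]
```

Request:
arm_command([
  [[0,0,0.01,0],[0,0,0.01,0],[0,0,0.008,0],[0,0,0,0],[0,0,0,0],[0,0,0,0]],
])

```text
time_s: 6.0
eef_pos: [0.5635, 0.034, 0.0839]
eef_rot: [2.144, 2.295, 0.001]
wrist_force: [-0.1, 0.5, -1.0]
gripper_width: 0.0099
grip_force: 15.0
```

Request:
arm_command([
  [[0,0.002,0,0],[0,0.002,0,0],[0,0,0,0],[0,0,0,0]],
])

```text
time_s: 6.4
eef_pos: [0.5673, 0.0342, 0.0838]
eef_rot: [2.145, 2.295, 0.0]
wrist_force: [0.2, 0.1, -0.4]
gripper_width: 0.0098
grip_force: 15.0
```

Request:
arm_command([
  [[0,0.001,0,0],[0,0.001,0,0],[0,0,0,0],[0,0,0,0]],
])

```text
time_s: 6.8
eef_pos: [0.5692, 0.0343, 0.0837]
eef_rot: [2.145, 2.296, 0.0]
wrist_force: [0.3, -0.3, -1.5]
gripper_width: 0.0102
grip_force: 15.0
```

Request:
arm_command([
  [[0,0.001,0,0],[0,0.001,0,0],[0,0,0,0],[0,0,0,0]],
])

```text
time_s: 7.2
eef_pos: [0.5704, 0.0344, 0.0836]
eef_rot: [-2.144, -2.295, 0.002]
wrist_force: [-4.4, -0.4, 1.0]
gripper_width: 0.01
grip_force: 15.0
```

Request:
arm_command([
  [[0,-0.002,0,0],[0,0,0.002,0],[0,-0.0005,0.001,0],[0,0,0,0],[0,0,0,0]],
])

```text
time_s: 7.7
eef_pos: [0.569, 0.0343, 0.0807]
eef_rot: [2.144, 2.295, 0.001]
wrist_force: [-0.3, -0.4, -1.4]
gripper_width: 0.0097
grip_force: 15.0
```

Request:
arm_command([
  [[0,0,0.001,0],[0,0,0.0005,0],[0,0,0,0],[0,0,0,0]],
])

```text
time_s: 8.1
eef_pos: [0.5687, 0.0343, 0.0792]
eef_rot: [-2.145, -2.296, 0.0]
wrist_force: [-0.4, 0.6, -2.5]
gripper_width: 0.01
grip_force: 15.0
```

Request:
arm_command([
  [[0,0,0.0005,0],[0,0,0,0],[0,0,0,0]],
])

```text
time_s: 8.4
eef_pos: [0.5686, 0.0343, 0.0787]
eef_rot: [-2.145, -2.296, 0.0]
wrist_force: [-0.8, -1.0, -1.6]
gripper_width: 0.0099
grip_force: 15.0
```

Request:
arm_command([
  [[0,0,0.0005,0],[0,0,0.0005,0],[0,0,0,0]],
])

```text
time_s: 8.7
eef_pos: [0.5687, 0.0343, 0.0784]
eef_rot: [2.145, 2.295, 0.0]
wrist_force: [-3.0, -0.4, 7.1]
gripper_width: 0.0099
grip_force: 15.0
```

Request:
arm_command([
  [[0,0,0.0005,0],[0,0,0.0005,0],[0,0,0,0]],
])

```text
time_s: 9.0
eef_pos: [0.5693, 0.0343, 0.0783]
eef_rot: [2.144, 2.295, 0.002]
wrist_force: [-5.8, -0.7, 15.3]
gripper_width: 0.0102
grip_force: 15.1
```

Foot is on the floor. I'll relieve the push, open slightly, rise a little and guide the panel back with the rear finger.

Request:
arm_command([
  [[0,0,-0.001,0],[0,0,0,0]],
])

```text
time_s: 9.2
eef_pos: [0.5689, 0.0343, 0.0784]
eef_rot: [2.144, 2.295, 0.001]
wrist_force: [-3.5, -0.8, 9.1]
gripper_width: 0.0098
grip_force: 15.0
```

Request:
arm_command([
  [[0,0,0,0],[0,0,0,0],[0,0,0,0],[0,0,0,0]],
], gripper=0.84)

```text
time_s: 9.6
eef_pos: [0.5688, 0.0343, 0.0776]
eef_rot: [2.145, 2.296, 0.0]
wrist_force: [0.1, -0.5, -0.1]
gripper_width: 0.0147
grip_force: 0.0
```

Request:
arm_command([
  [[0,0.001,-0.004,0],[0,0.001,-0.004,0],[0,0.001,-0.004,0],[0,0,0,0]],
])

```text
time_s: 10.0
eef_pos: [0.5724, 0.0346, 0.0906]
eef_rot: [2.144, 2.295, 0.002]
wrist_force: [0.1, -1.1, 0.6]
gripper_width: 0.0147
grip_force: 0.1
```

Request:
arm_command([
  [[0,0.001,0,0],[0,0.001,0,0],[0,0.001,0,0],[0,0.001,0,0],[0,0.001,0,0],[0,0.001,0,0],[0,0,0,0]],
], gripper=0.78)

```text
time_s: 10.7
eef_pos: [0.5778, 0.0349, 0.0897]
eef_rot: [2.145, 2.296, 0.0]
wrist_force: [-0.8, 0.3, -0.1]
gripper_width: 0.0202
grip_force: 0.1
```

Request:
arm_command([
  [[0,0.0015,0,0],[0,0.0015,0,0],[0,0.0015,0,0],[0,0.0015,0,0],[0,0.0015,0,0],[0,0.0015,0,0],[0,0,0,0]],
])

```text
time_s: 11.4
eef_pos: [0.5869, 0.0355, 0.0898]
eef_rot: [2.145, 2.295, 0.0]
wrist_force: [0.0, 0.7, 0.1]
gripper_width: 0.0203
grip_force: 0.2
```

Request:
arm_command([
  [[0,0.001,0,0],[0,0.001,0,0],[0,0.001,0,0],[0,0,0,0],[0,0,0,0]],
])

```text
time_s: 11.9
eef_pos: [0.5896, 0.0357, 0.0897]
eef_rot: [-2.145, -2.296, 0.0]
wrist_force: [-0.1, -0.4, 0.4]
gripper_width: 0.0201
grip_force: 0.0
```

Run:
```python
from h import *
tool([.590,.0349,.09],.068)
from station import arm
import pickle
d={n:arm.get_image(n) for n in("scene","side","wrist")};pickle.dump(d,open("im2.pkl","wb"))
def crop(n,x,y,k=4,w=100,h=75):
    return np.clip(cv2.resize(d[n]["frame"][y:y+h,x:x+w],(w*k,h*k),interpolation=cv2.INTER_CUBIC)*1.5,0,255).astype(np.uint8)
m=np.vstack([np.hstack([crop("scene",220,175),crop("side",235,175)]),np.hstack([crop("wrist",180,60,2,200,150),crop("wrist",180,150,2,200,150)])])
cv2.imwrite("pics/m2.png",m[:,:,::-1])
```

```text
t 11.9 pos [0.5896 0.0357 0.0897] yaw 0.0679 z [-0. -0. -1.] F [-0.1 -0.4  0.4] w 0.0201 grip 0.0
delta tool [-0.0008  0.0003 -0.0003] twist -0.0
```

View pics/m2.png

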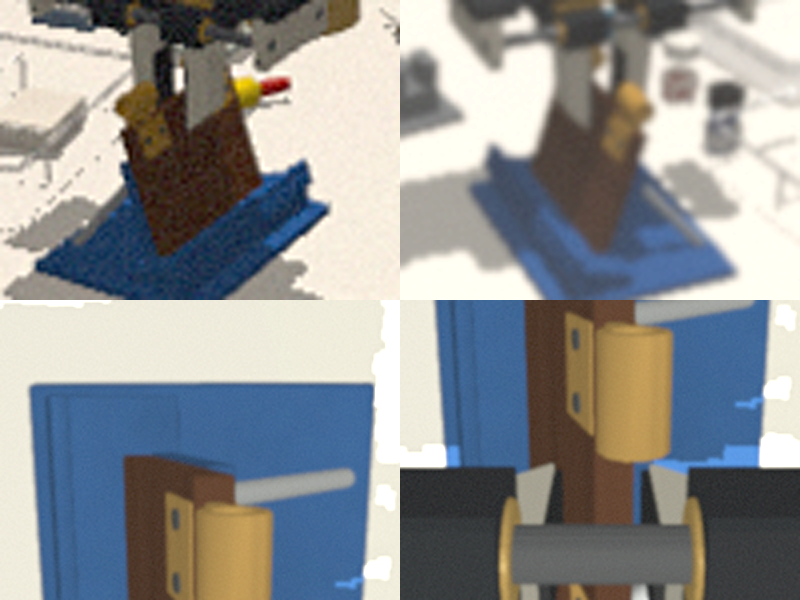

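The panel now leans back on the uprights with its foot in the corner and knuckles at the top, and the finger load is zero. I'll withdraw straight up and look from beside it.

Request:
arm_command([
  [[0,0,-0.004,0],[0,0,-0.008,0],[0,0,-0.015,0],[0,0,-0.025,0],[0,0,-0.03,0],[0,0,-0.02,0],[0,0,0,0]],
])

```text
time_s: 12.75
eef_pos: [0.5916, 0.0359, 0.1957]
eef_rot: [2.142, 2.293, 0.008]
wrist_force: [0.4, -0.5, -0.2]
gripper_width: 0.0202
grip_force: 0.0
```

Request:
arm_command([
  [[-0.03,0,0,0],[-0.03,0,0,0],[-0.025,0,0,0],[0,0,0,0],[0,0,0,0]],
], gripper=0.5)

```text
time_s: 13.25
eef_pos: [0.5951, -0.0495, 0.1914]
eef_rot: [-2.146, -2.294, 0.001]
wrist_force: [0.7, 1.0, 0.1]
gripper_width: 0.0457
grip_force: 0.0
```

Run:
```python
from h import *
tool([.590,-.05,.19],.068)
from station import arm
import pickle
d={n:arm.get_image(n) for n in("scene","side","wrist")};pickle.dump(d,open("im3.pkl","wb"))
def crop(n,x,y,k=4,w=100,h=75):
    return np.clip(cv2.resize(d[n]["frame"][y:y+h,x:x+w],(w*k,h*k),interpolation=cv2.INTER_CUBIC)*1.5,0,255).astype(np.uint8)
m=np.hstack([crop("wrist",190,55,3,145,200),np.vstack([crop("scene",225,175,4,90,75),crop("side",240,175,4,90,75)])])
print(m.shape);cv2.imwrite("pics/m3.png",m[:,:,::-1])
```

```text
t 13.25 pos [ 0.5951 -0.0495  0.1914] yaw 0.0666 z [-7.e-04  2.e-04 -1.e+00] F [0.7 1.  0.1] w 0.0457 grip 0.0
delta tool [-0.0002 -0.0051  0.0014] twist -0.08
(600, 795, 3)
```

View pics/m3.png

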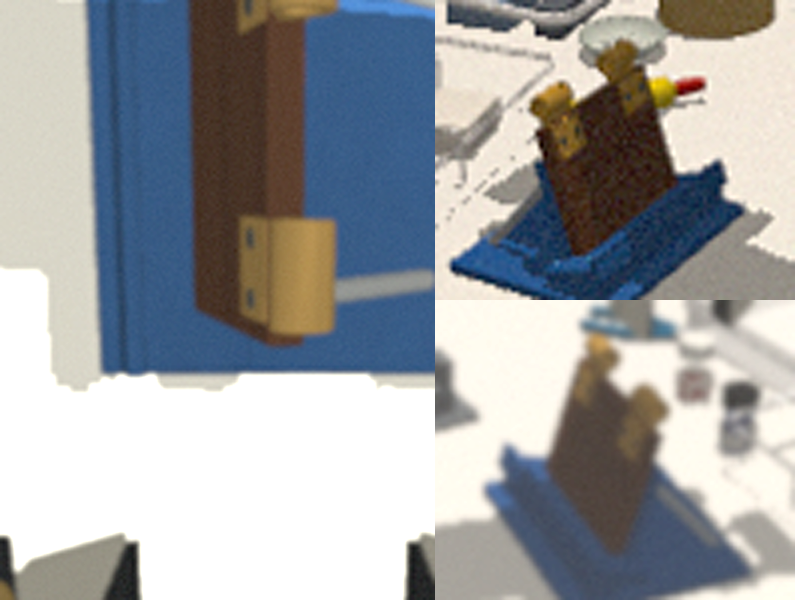

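The panel is released and leaning on both uprights, with knuckles up and foot behind the lip. In the 3x wrist crop the near knuckle spans rows 219–332 at column 303, and the far knuckle's inner end is at row 13. Now I'll locate the hinge.

Run:
```python
import pickle
from h import *
w=pickle.load(open("im3.pkl","rb"))["wrist"]
f=w["frame"].astype(int)
# brass rows/cols near the knuckles, sub-check
hsv=cv2.cvtColor(w["frame"],cv2.COLOR_RGB2HSV);m=((hsv[...,0]>14)&(hsv[...,0]<26)&(hsv[...,1]>110)&(hsv[...,2]>90)).astype(np.uint8)
n,l,st,c=cv2.connectedComponentsWithStats(m)
for i in range(1,n):
    if st[i,4]>150: print("blob",st[i],c[i].round(1))
for r in list(range(20,62,4))+list(range(126,170,4)):
    x=np.where(m[r,270:320])[0]+270
    if len(x):print(r,x.min(),x.max(),end=" | ")
print()
pts=[ray(w,(190+x/3,55+y/3),.116) for x,y in((304,219),(303,332),(305,13))]
print(np.round(pts,4),np.linalg.norm(pts[0]-pts[1]),np.linalg.norm(pts[0]-pts[2]))
mid=(pts[0]+pts[2])/2;print("hinge mid",mid,"yaw",np.arctan2(-(pts[2]-pts[1])[0],(pts[2]-pts[1])[1]))
yaw=.068;print("stand pred",pose([.573,.034,yaw],[.0239,0,.1161]))
```

```text
blob [ 269   14   33   47 1182] [287.3  36.5]
blob [ 71  51  22 106 363] [ 80.5 100.9]
blob [281 128  20  38 734] [290.4 146.6]
blob [370 217  31  17 317] [384.7 227.4]
blob [178 251   9  54 263] [181.5 279.8]
blob [376 254   8  51 210] [380.  280.5]
20 279 301 | 24 275 301 | 28 271 301 | 32 270 301 | 36 270 301 | 40 270 301 | 44 270 301 | 48 270 301 | 52 281 300 | 56 281 300 | 60 288 289 | 130 278 300 | 134 278 300 | 138 281 300 | 142 281 300 | 146 281 300 | 150 281 300 | 154 277 300 | 158 277 300 | 162 281 299 | 
[[ 0.5976  0.0131  0.116 ]
 [ 0.5994 -0.0135  0.116 ]
 [ 0.5944  0.0585  0.116 ]] 0.026668525807212573 0.045472684413042586
hinge mid [0.59604568 0.03582744 0.116     ] yaw 0.06920322525984815
stand pred [[0.59684476 0.03562395 0.1161    ]]
```

Request:
arm_command([
  [[-0.03,-0.01,-0.01,2],[-0.045,-0.015,-0.01,2],[-0.045,-0.015,-0.01,0],[-0.045,-0.015,0,0],[-0.045,-0.015,0,0],[-0.045,-0.01,0,0],[-0.045,-0.01,0,0],[-0.02,0,0,0]],
])

```text
time_s: 14.2
eef_pos: [0.5062, -0.3744, 0.2219]
eef_rot: [2.227, 2.214, -0.004]
wrist_force: [-0.7, -0.1, 0.0]
gripper_width: 0.0461
grip_force: 0.0
```

Request:
arm_command([
  [[0,0,0,0],[0,0,0,0],[0,0,0,0]],
])

```text
time_s: 14.5
eef_pos: [0.5095, -0.3678, 0.2216]
eef_rot: [-2.22, -2.222, -0.002]
wrist_force: [0.4, -0.4, -0.6]
gripper_width: 0.046
grip_force: 0.0
```

Run:
```python
from h import *
tool([.50,-.37,.22],0)
from station import arm
import pickle
w=arm.get_image("wrist");pickle.dump(w,open("w4.pkl","wb"))
a=cv2.resize(w["frame"][0:250,170:420],(600,600),interpolation=cv2.INTER_CUBIC)
cv2.imwrite("pics/w4.png",a[:,:,::-1])
```

```text
t 14.5 pos [ 0.5095 -0.3678  0.2216] yaw 0.0011 z [ 2.0e-04  1.2e-03 -1.0e+00] F [ 0.4 -0.4 -0.6] w 0.046 grip 0.0
delta tool [-0.0022 -0.0095  0.0016] twist 0.06
```

View pics/w4.png

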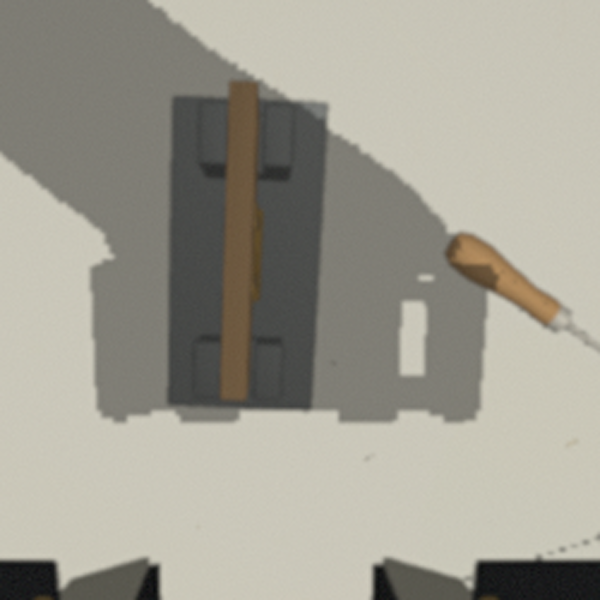

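The lid's top edge runs from (244,82) to (234,400) in the 2.4x crop. The holder corners are at (173,97), (328,104), (311,409) and (168,403). The awl lies clear to the right.

Run:
```python
import pickle
from h import *
w=pickle.load(open("w4.pkl","rb"))
c=lambda *q:[(170+x/2.4,y/2.4) for x,y in q]
B=c((173,97),(328,104),(311,409),(168,403));Q=c((231,82),(258,82),(247,401),(220,399))
LB=np.array([(-.035,.07,.001),(.035,.07,.001),(.035,-.07,.001),(-.035,-.07,.001)])
LQ=np.array([(-.005,.055,.093),(.005,.055,.093),(.005,-.055,.093),(-.005,-.055,.093)])
for n,L,I in(("base",LB,B),("lid",LQ,Q),("both",np.r_[LB,LQ],B+Q)):
  g=lambda p:(proj(w,pose(p,L))-I).ravel()
  t=least_squares(g,[.497,-.29,0]);print(n,t.x.round(4),g(t.x).reshape(-1,2).round(1).tolist())
tool([*t.x[:2],.068],t.x[2])
```

```text
base [ 0.4989 -0.2893 -0.043 ] [[-0.0, -0.3], [0.0, -0.3], [-0.1, 0.4], [0.1, 0.3]]
lid [ 0.4991 -0.288  -0.0432] [[-0.5, -0.8], [0.5, -0.3], [-0.0, 0.4], [-0.0, 0.8]]
both [ 0.4991 -0.2885 -0.0431] [[0.1, -1.1], [0.2, -1.1], [0.0, -0.3], [0.2, -0.4], [-0.6, -0.2], [0.4, 0.4], [-0.1, 1.0], [-0.1, 1.3]]
t 14.55 pos [ 0.5095 -0.3679  0.2217] yaw 0.0011 z [ 3.e-04  1.e-03 -1.e+00] F [-0.1  0.2  0.2] w 0.0461 grip 0.0
delta tool [ 0.0793 -0.0104  0.1538] twist 2.53
```

Request:
arm_command([
  [[0.04,-0.005,0,0],[0.0395,-0.0054,0,2.5],[0,0,0.03,0],[0,0,0.03,0],[0,0,0.02,0],[0,0,0,0],[0,0,0,0],[0,0,0,0]],
])

```text
time_s: 15.35
eef_pos: [0.4993, -0.2905, 0.1432]
eef_rot: [2.269, 2.17, 0.001]
wrist_force: [0.1, -1.0, -0.0]
gripper_width: 0.0459
grip_force: 0.0
```

```bash
python3 -c "
from h import *
tool([.4991,-.2883,.062],-.0431)"
```

```text
t 15.35 pos [ 0.4993 -0.2905  0.1432] yaw -0.0448 z [ 2.1e-03 -8.0e-04 -1.0e+00] F [ 0.1 -1.  -0. ] w 0.0459 grip 0.0
delta tool [ 0.0023 -0.0005  0.0812] twist -0.1
```

Request:
arm_command([
  [[0,0,0.03,0],[0,0,0.03,0],[0,0,0.015,0],[0,0,0.005,0],[0,0,0,0],[0,0,0,0],[0,0,0,0]],
])

```text
time_s: 16.05
eef_pos: [0.4991, -0.291, 0.0631]
eef_rot: [2.27, 2.169, 0.001]
wrist_force: [0.4, 0.2, 0.2]
gripper_width: 0.0457
grip_force: 0.0
```

```bash
python3 -c "
from h import *
tool([.4991,-.2883,.062],-.0431)"
```

```text
t 16.05 pos [ 0.4991 -0.291   0.0631] yaw -0.0455 z [ 2.1e-03 -9.0e-04 -1.0e+00] F [0.4 0.2 0.2] w 0.0457 grip 0.0
delta tool [ 0.0027 -0.0002  0.0011] twist -0.14
```

Request:
arm_command([
  [[0.0025,0,0.001,-0.1],[0,0,0,0],[0,0,0,0]],
])

```text
time_s: 16.35
eef_pos: [0.4985, -0.2879, 0.061]
eef_rot: [2.269, 2.172, 0.0]
wrist_force: [-0.5, -0.1, 0.4]
gripper_width: 0.0458
grip_force: 0.0
```

Request:
arm_command([
  [[0,0,0,0],[0,0,0,0],[0,0,0,0],[0,0,0,0],[0,0,0,0],[0,0,0,0],[0,0,0,0],[0,0,0,0]],
], gripper=1.0, squeeze=20)

```text
time_s: 17.15
eef_pos: [0.4984, -0.288, 0.0607]
eef_rot: [2.269, 2.172, -0.0]
wrist_force: [0.5, -0.3, -1.4]
gripper_width: 0.0098
grip_force: 20.0
```

```bash
python3 -c "
from h import *
tool([.4991,-.2883,.062],-.0431)"
```

```text
t 17.15 pos [ 0.4984 -0.288   0.0607] yaw -0.0437 z [-0. -0. -1.] F [ 0.5 -0.3 -1.4] w 0.0098 grip 19.999833405017853
delta tool [-0.0002  0.0008 -0.0013] twist -0.04
```

Request:
arm_command([
  [[0,0,-0.01,0],[0,0,-0.02,0],[0,0,-0.03,0],[0,0,-0.04,0],[0,0,-0.04,-3.2],[0,0,-0.02,-3.2],[0,0,0,0],[0,0,0,0]],
])

```text
time_s: 17.95
eef_pos: [0.4981, -0.288, 0.221]
eef_rot: [2.146, 2.294, 0.0]
wrist_force: [-0.3, -0.3, -2.4]
gripper_width: 0.01
grip_force: 20.0
```

```bash
python3 -c "
from h import *
tool([.5964,.0357,.221],.069)"
```

```text
t 17.95 pos [ 0.4981 -0.288   0.221 ] yaw 0.0668 z [ 5.e-04 -1.e-04 -1.e+00] F [-0.3 -0.3 -2.4] w 0.01 grip 19.99980926513672
delta tool [0.3164 0.1196 0.    ] twist -0.13
```

Request:
arm_command([
  [[0.03,0.012,0,0],[0.042,0.016,0,0],[0.042,0.016,0,0],[0.042,0.016,0,0],[0.042,0.016,0,0],[0.042,0.016,0,0],[0.042,0.016,0,0],[0.03,0.01,0,-0.1]],
])

```text
time_s: 18.75
eef_pos: [0.5943, 0.035, 0.2189]
eef_rot: [-2.139, -2.297, 0.002]
wrist_force: [0.1, 1.0, -0.9]
gripper_width: 0.0094
grip_force: 20.0
```

Request:
arm_command([
  [[0,0,0,0],[0,0,0,0],[0,0,0,0],[0,0,0,0]],
])

```text
time_s: 19.15
eef_pos: [0.5945, 0.0295, 0.2203]
eef_rot: [-2.146, -2.295, 0.002]
wrist_force: [0.2, 0.6, -1.7]
gripper_width: 0.01
grip_force: 20.0
```

```bash
python3 -c "
from h import *
tool([.5964,.0357,.176],.069)"
```

```text
t 19.15 pos [0.5945 0.0295 0.2203] yaw 0.0671 z [-9.e-04 -8.e-04 -1.e+00] F [ 0.2  0.6 -1.7] w 0.01 grip 19.999795854091644
delta tool [0.0061 0.0024 0.0443] twist -0.11
```

Request:
arm_command([
  [[0.006,0.0024,0,-0.1],[0,0,0.02,0],[0,0,0.015,0],[0,0,0.009,0],[0,0,0,0],[0,0,0,0],[0,0,0,0]],
])

```text
time_s: 19.85
eef_pos: [0.5975, 0.0375, 0.1776]
eef_rot: [2.14, 2.299, 0.002]
wrist_force: [-0.3, -0.9, -0.7]
gripper_width: 0.0102
grip_force: 20.0
```

Run:
```python
from h import *
tool([.5964,.0357,.1608],.069)
from station import arm
import pickle
d={n:arm.get_image(n) for n in("scene","side","wrist")};pickle.dump(d,open("im5.pkl","wb"))
# predicted lid & panel features (px) and brass blobs
for n in("scene","side"):
    h=cv2.cvtColor(d[n]["frame"],cv2.COLOR_RGB2HSV);m=((h[...,0]>13)&(h[...,0]<26)&(h[...,1]>120)&(h[...,2]>70)).astype(np.uint8)
    m[:, :200]=0;m[:150]=0;m[260:]=0;m[:,340:]=0
    k,l,st,c=cv2.connectedComponentsWithStats(m)
    print(n,[(st[i].tolist(),c[i].round(1).tolist()) for i in range(1,k) if st[i,4]>15])
    for y in(.036,-.036):print(" panel knuckle pred",proj(d[n],pose([.5964,.0357,.069],[0,y,.1161])).round(1))
    print(" lid knuckle pred (z+15)",proj(d[n],pose([.5964,.0357,.069],[0,0,.1311])).round(1), "gap",proj(d[n],pose([.5964,.0357,.069],[0,0,.1161])).round(1))
```

```text
t 19.85 pos [0.5975 0.0375 0.1776] yaw 0.0713 z [ 1.4e-03  2.0e-04 -1.0e+00] F [-0.3 -0.9 -0.7] w 0.0102 grip 19.999883472919464
delta tool [-0.0017 -0.0012  0.0168] twist 0.13
scene [([246, 160, 13, 16, 41], [250.5, 167.0]), ([281, 162, 28, 15, 104], [295.3, 169.6]), ([303, 173, 6, 8, 22], [305.7, 176.4]), ([291, 174, 13, 8, 29], [296.7, 177.4]), ([320, 181, 10, 10, 40], [324.8, 185.5]), ([256, 183, 20, 11, 71], [266.4, 188.0]), ([270, 193, 8, 11, 46], [273.8, 197.3]), ([278, 194, 8, 8, 29], [281.4, 197.3]), ([250, 196, 9, 8, 29], [253.6, 198.9])]
 panel knuckle pred [[253.5 199.9]]
 panel knuckle pred [[269.7 189.3]]
 lid knuckle pred (z+15) [[261.5 189.1]] gap [[261.8 194.5]]
side [([290, 198, 5, 5, 19], [292.4, 199.9])]
 panel knuckle pred [[280.9 187.4]]
 panel knuckle pred [[292.9 200.1]]
 lid knuckle pred (z+15) [[286.9 188.2]] gap [[286.7 193.5]]
```

Request:
arm_command([
  [[-0.0017,-0.0012,0,0.1],[0,0,0,0],[0,0,0,0],[0,0,0,0],[0,0,0,0]],
])

```text
time_s: 20.5
eef_pos: [0.5958, 0.0357, 0.1767]
eef_rot: [-2.143, -2.298, -0.0]
wrist_force: [0.7, -0.1, -0.7]
gripper_width: 0.0096
grip_force: 20.0
```

Run:
```python
from h import *
tool([.5964,.0357,.1608],.069)
```

```text
t 20.5 pos [0.5958 0.0357 0.1767] yaw 0.0698 z [ 0.  0. -1.] F [ 0.7 -0.1 -0.7] w 0.0096 grip 19.99992996454239
delta tool [-0.0001  0.0006  0.0159] twist 0.05
```

Request:
arm_command([
  [[0,0.0003,0.004,0],[0,0.0003,0.004,0],[0,0,0.004,0],[0,0,0,0],[0,0,0,0],[0,0,0,0]],
])

```text
time_s: 21.1
eef_pos: [0.5965, 0.0357, 0.1648]
eef_rot: [2.143, 2.297, 0.0]
wrist_force: [0.3, -0.6, -0.6]
gripper_width: 0.01
grip_force: 20.0
```

Run:
```python
from h import *
tool([.5964,.0357,.1608],.069)
from station import arm
import pickle
d={n:arm.get_image(n) for n in("scene","side","wrist")};pickle.dump(d,open("im6.pkl","wb"))
def crop(n,x,y,k,w,h):
    return np.clip(cv2.resize(d[n]["frame"][y:y+h,x:x+w],(w*k,h*k),interpolation=cv2.INTER_CUBIC)*1.5,0,255).astype(np.uint8)
m=np.hstack([np.vstack([crop("scene",235,160,8,50,37),crop("side",262,165,8,50,37)]),crop("wrist",200,40,2,200,296)])
print(m.shape);cv2.imwrite("pics/m6.png",m[:,:,::-1])
```

```text
t 21.1 pos [0.5965 0.0357 0.1648] yaw 0.0697 z [ 2.e-04  1.e-04 -1.e+00] F [ 0.3 -0.6 -0.6] w 0.01 grip 19.999928176403046
delta tool [-0.     -0.0001  0.004 ] twist 0.04
(592, 800, 3)
```

View pics/m6.png

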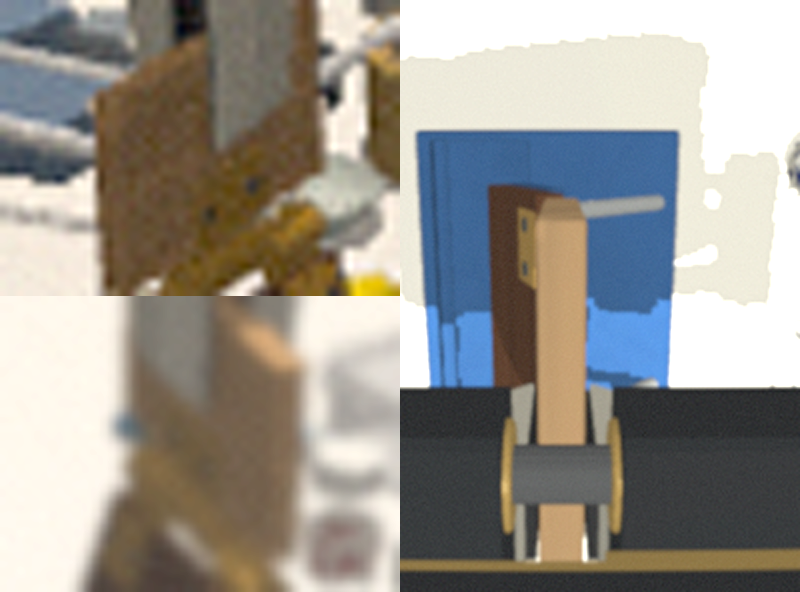

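The lid is upright in the grip. In scene and side views its knuckle sits in line in the gap, about 4 mm high. In the wrist crop the lid's far top edge is at row 217, columns 541–585. I'll check that numerically.

Run:
```python
import pickle
from h import *
d=pickle.load(open("im6.pkl","rb"));w=d["wrist"]
zb=.1648-.0327
top=[ray(w,p,zb+.065) for p in((270.5,148.5),(292.5,148.5))];bot=[ray(w,p,zb) for p in((271.5,139),(290,139))]
print("lid far end top",np.round(top,4),"bottom",np.round(bot,4))
e=pose([.5964,.0357,.069],[[-.005,.055,zb+.065],[.005,.055,zb+.065],[-.005,.055,zb]])
print("expected",e.round(4),"px wrist",proj(w,e).round(1).tolist())
s=d["scene"];print("scene corner pred",proj(s,e[[0,2]]).round(1),"seen (247.5,171.9)")
s=d["side"];E=pose([.5964,.0357,.069],[[-.005,-.055,zb+.065],[.005,-.055,zb+.065],[.005,-.055,zb],[-.005,-.055,zb]]);print("side pred",proj(s,E).round(1).tolist(),"seen",(262+300/8,165+68/8))
# panel far wood/leaf still consistent after placing? compare panel foot end in wrist
a=cv2.cvtColor(pickle.load(open("im3.pkl","rb"))["scene"]["frame"],cv2.COLOR_RGB2GRAY)[200:245,225:320].astype(int);b=cv2.cvtColor(d["scene"]["frame"],cv2.COLOR_RGB2GRAY)[200:245,225:320].astype(int)
print("panel region diff",np.abs(a-b).mean())
```

```text
lid far end top [[0.5879 0.0914 0.1971]
 [0.5963 0.092  0.1971]] bottom [[0.5865 0.0908 0.1321]
 [0.5972 0.0915 0.1321]]
expected [[0.5876 0.0902 0.1971]
 [0.5976 0.0909 0.1971]
 [0.5876 0.0902 0.1321]] px wrist [[269.7, 151.5], [295.6, 151.5], [273.3, 140.1]]
scene corner pred [[248.9 172.5]
 [250.3 197.4]] seen (247.5,171.9)
side pred [[295.7, 173.3], [299.7, 172.7], [298.4, 197.5], [294.6, 198.2]] seen (299.5, 173.5)
panel region diff 12.348771929824562
```

Request:
arm_command([
  [[-0.0007,0,0.002,0],[0,0,0.001,0],[0,0,0.001,0],[0,0,0,0],[0,0,0,0],[0,0,0,0]],
])

```text
time_s: 21.85
eef_pos: [0.5965, 0.035, 0.1608]
eef_rot: [2.143, 2.298, 0.0]
wrist_force: [0.2, 0.8, -1.2]
gripper_width: 0.0099
grip_force: 20.0
```

Run:
```python
from h import *
tool([.5964,.0351,.1608],.069)
from station import arm
import pickle
d={n:arm.get_image(n) for n in("scene","side")};pickle.dump(d,open("im7.pkl","wb"))
p=pickle.load(open("im3.pkl","rb"))
# panel shift check: template-match visible knuckle/foot regions before vs now
def tm(n,x,y,ww,hh):
    t=p[n]["frame"][y:y+hh,x:x+ww];r=cv2.matchTemplate(d[n]["frame"][y-6:y+hh+6,x-6:x+ww+6],t,cv2.TM_CCOEFF_NORMED)
    _,v,_,l=cv2.minMaxLoc(r);print(n,(x,y),"score",round(v,3),"shift",l[0]-6,l[1]-6)
tm("scene",245,192,20,24);tm("scene",255,215,35,25);tm("side",283,192,20,24)
tool([.5964,.0351,.1608],.069)
```

```text
t 21.85 pos [0.5965 0.035  0.1608] yaw 0.0698 z [ 1.e-04  0.e+00 -1.e+00] F [ 0.2  0.8 -1.2] w 0.0099 grip 19.99988615512848
delta tool [ 0.0001 -0.0001 -0.    ] twist 0.04
scene (245, 192) score 0.706 shift 0 0
scene (255, 215) score 0.902 shift 0 0
side (283, 192) score 0.699 shift 0 0
t 21.95 pos [0.5965 0.035  0.1608] yaw 0.0697 z [ 1.e-04  0.e+00 -1.e+00] F [-0.   0.6 -1.8] w 0.0096 grip 20.00002920627594
delta tool [ 0.0001 -0.0001 -0.    ] twist 0.04
```

```bash
python3 -c "
from station import arm
print(arm.hand_in())"
```

```text
the job is handed in; nothing more can be done
None
```

The job is handed in, but the result wasn't reported back: the panel leans released on the stand, and the gripper holds the lid upright with its knuckle between the panel's two, within about 1 mm of the hinge line by my measurements and with no sign of contact.

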